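# Close the toy crate with its slide-in front

## Robot

A 6-joint arm with a two-finger parallel gripper is mounted at the origin on the work surface. World frame = base frame: x ahead of the robot, y to its left, z up, the work surface at z = 0. Lengths are in m, angles in rad, forces in N, time in s.
With the tool pointing down it reaches from about 0.35 to 0.775 m from the base axis. Payload 5.5 kg.
Tool frame: the origin (TCP) lies on the centre line of the jaws, within the pads' length; the fingertips stand 11 mm ahead of it and the grasp point (between the pads) lies 8 mm behind it; z points along the fingers, y is the line along which they close (so a half turn about z gives the same grasp; the last joint's range is limited). The gripper opens to 85 mm and grips with 20 to 120 N. Pads are 22 mm wide; open, the fingers measure 114 mm over their backs; the gripper's body (76 mm by 85 mm) begins 54 mm behind the grasp point. The pads swing forward as they close: fully open they stand 13 mm farther back than shut.
Start: joints at [-1.344, 0.313, 0.046, 1.304, 0, 1.431], TCP at [0.206, -0.537, 0.242] pointing down, gripper open.
Joint ranges: [-2.76, 2.76], [-0.86, 1.69], [-1.03, 1.26], [-2.2, 2.34], [-1.47, 1.5], [-3.14, 3.14]. Speed limits (rad/s): [2.57, 2.57, 3.14, 3.14, 3.14, 3.14].

## Interface

Orientations are given as a unit quaternion [w, x, y, z].
In Python, from workcell import get_state, eyes, env gives the robot as it stands.
- The arm moves only by the shell command python3 -m inch 'ROWS' [OPENING] [FORCE]. ROWS is JSON, one flat list of numbers, 4 for each row, row after row: the shift along the tool's x, y, z in cm, then the turn about the tool's z in rad. A call has exactly 5 rows; each row shifts and turns the commanded pose from where the row before left it, along the tool's axes as they then stand; what a row does not reach is not made up. A row lasts 1/12 s, in which the tool goes at most 41.7 mm and 7.16 degrees, less where a joint would pass 70% of its speed; a pose out of reach is approached as far as the arm can. A call is refused whole if a number of a shift passes 4.17 or a number of a turn 0.125, either way. A call with a gripper value outside its range is refused whole. OPENING is the opening, from -1 (shut) to 1 (fully open), set as the call begins (- or left out, the last holds). The fingers move at their own pace and stop on an object; FORCE is the grip in N (left out, the last holds). Time passes only in rows, so rows that do not move let the fingers close, or fill a call up. It gives the time, the measured TCP pose, the force, the opening and the grip force at its end, in the units of the state.
- get_state(): the state, without advancing time (a new reading comes with each control period).
- eyes.read_camera(name): name is "scene" or "top" or "wrist"; returns the picture (384x512x3 uint8, red, green, blue); there is no depth.
- eyes.camera_info(name): a dict with "fovy" (degrees; the focal length in pixels is half the picture's height over the tangent of half this angle, whatever the lens; pixels are square), "cx", "cy" (the principal point, pixels), "xyz" and "orientation" of the camera in the world. Camera axes: x right, y down, z forward; pixel columns grow to the right and rows downward; lengths in m; the calibration is good to about 2 mm. A picture is of the moment at which its call begins: read the wrist's pose just before it. camera_info takes no time and is no camera call; for the wrist camera it gives the pose at the moment of the call.
- env.hand_in(): hands the job in; it is judged then, once.
The state is a dict: "clock": time; "joint_pos": joint angles; "qvel": joint speeds; "tau": joint torques, N m; "tcp_pos": TCP position; "orientation": TCP orientation; "wrist_force": force on the tool from outside, world axes, zero at the start; "ft_torque": the same for the moment, N m; "finger_gap": finger opening in m; "grip_force": force on a finger pad.
Only numpy, scipy, OpenCV 4.12 (cv2) and the standard library are available. Lean on these libraries where they do the work, as an engineer would, in place of code of your own. Each camera call takes 0.05 s, during which the arm holds its last target. There are 200 camera calls.

## Task

Close the wooden crate of toy cars with its loose slide-in front, which lies face up on the bench. Carry the front to the bench hook, tip it up there against the hook's fence until it stands upright by itself on its lower edge (the one with clipped corners), and let go of it; then take it over to the crate and lower it, without dropping it, between the crate's guide strips, pull outwards, until it is fully home and flush with the crate's top. Leave the glue bottle, the tin, the jar and the loose toy car where they are, and let go at the end.

Things in the scene. Friction and masses are not known exactly. Their poses are not given: they have to be found in the camera images.
- front: Slide-in front: flat plywood panel 120 mm tall, 170 wide, 12 thick, about 0.18 kg; the two lower corners clipped 10 mm at 45 degrees. Starts flat on the bench, back down, pull up. Origin: centre of the back face. x points to the lower edge (lower edge at x = +60 mm, top edge at -60), y along the width, z out of the face (back z = 0, face z = 12).
- front_bottom (a point): Centre of the front's lower edge (front x = +60, y = 0, z = 6 mm). The panel pivots on this edge when tipped; it stands by itself on the 12 mm thickness.
- front_top (a point): Centre of the front's top edge (front x = -60, y = 0, z = 6 mm). Laid on the bench hook with its lower edge at the fence, the panel's top 35 mm overhang the base, 25 mm above the bench: closed fingers set against this edge, tips below it, leaning a little, pressing 5 to 20 N and rising lift it; then push it upright.
- front_pull (a point): Centre of the pull, a solid wooden block fixed on the face: 16 mm (front x) by 60 mm (y), standing 30 mm off the face (front z 12 to 42). It lies at front x = -14, y = 0, z = 27 mm: 38 mm of bare face above it, 66 mm below.
- stop: Bench hook, fixed: base board 25 mm thick, 260 wide (y), reaching 85 mm before its fence; the fence across its back stands 40 mm above the base (65 above the bench), 34 thick. Two iron holdfasts at y = +-114 mm arch over it to 113 mm (x +5 to +70). Origin: bench level, middle of the fence's working face, which is the plane x = 0 and looks to -x.
- crate: Open-topped plywood crate, fixed, 130 mm high, 192 wide (y), from x = -165 (back) to +22 mm; its +x side is open. Origin: bench level, centre of the place of the slide-in front; x points outwards, z up. The front rests there on the floor board, 10 mm above the bench, its top then flush with the crate's. Two toy cars inside, at x < -30 mm, below 68 mm.
- glue: Glue bottle, bystander, standing: 58 mm diameter, 190 mm tall. Origin: centre of its underside.
- tin: Metal tin, bystander, standing: 72 mm diameter, 100 mm tall. Origin: centre of its underside.
- car: Loose wooden toy car, bystander, standing on its wheels: 120 mm long (x), 68 mm wide, 55 mm high. Origin: middle of its underside at bench level.
- crate_mouth (a point): Middle of the crate's open front at the top (crate x = 0, y = 0, z = 130 mm), axes as the crate's. The front goes down two channels between guide strips on the side walls: 16 mm wide (x = -8 to +8), walls at y = +-88, strips reach in to y = +-77 mm; in their top 14 mm the channels flare to 28 mm in x.
- jar: Screw jar with a lid, bystander, standing: 66 mm diameter, 90 mm tall. Origin: centre of its underside.

How it is judged:
By the outcome, as a careful person would: the job done as asked, in the order asked, and still so for the second after the job is handed in, with the robot touching nothing.
It also fails if it takes over 72 s, if anything falls off the work surface, if the arm or the gripper's body presses on something with over 40 N, if the wrist force passes 120 N, or if a joint passes its speed limit or range.

## Working session

There is one attempt and no reset: what is moved stays moved. The work goes in short steps, Python scripts to look and compute and a shell command to move; the robot and the scene stay as the last step left them, time stands still between calls to the robot, and variables do not carry over. Pictures are saved under pics/ and viewed, at most 10 in all, crops included, and the job is handed in when it is done.

```bash
mkdir -p pics; ls
cat > h.py <<'E'
import numpy as np, cv2
from workcell import get_state, eyes, env
from scipy.spatial.transform import Rotation as R
def rot(q): return R.from_quat([q[1],q[2],q[3],q[0]]).as_matrix()
def cam(n):
    i=eyes.camera_info(n); f=192/np.tan(np.radians(i['fovy'])/2)
    return i,f,rot(i['orientation']),np.array(i['xyz'])
def ray(n,p,z,c=None):
    i,f,M,o=c or cam(n); d=M@np.array([(p[0]-i['cx'])/f,(p[1]-i['cy'])/f,1]); return o+d*(z-o[2])/d[2]
def proj(n,P,c=None):
    i,f,M,o=c or cam(n); v=M.T@(np.array(P)-o); return np.array([i['cx']+f*v[0]/v[2],i['cy']+f*v[1]/v[2]])
def snap(n,name):
    im=eyes.read_camera(n); cv2.imwrite(f'pics/{name}.png',cv2.cvtColor(im,cv2.COLOR_RGB2BGR)); return im
E
python3 - <<'E'
from h import *
a=snap('top','top0'); b=snap('scene','scene0')
for n in('top','scene','wrist'): print(n,eyes.camera_info(n))
s=get_state(); print(s)
E
```

```text
pics
top {'fovy': 49.29769569139186, 'cx': 253.7117485923217, 'cy': 191.8714042835857, 'xyz': array([0.41016586, 0.01614118, 0.99733207]), 'orientation': array([-0.04608417,  0.71229488, -0.69793528,  0.05829746])}
scene {'fovy': 42.68161589170874, 'cx': 252.84619929563416, 'cy': 188.27240814881708, 'xyz': array([ 0.9279303 , -0.54875692,  0.94322552]), 'orientation': array([-0.32138818,  0.89600501,  0.28789249, -0.10489315])}
wrist {'fovy': 67.70779344059686, 'cx': 257.3593385116584, 'cy': 196.14322669169047, 'xyz': array([ 0.27828619, -0.50854287,  0.37322713]), 'orientation': array([ 0.12443571,  0.81428799, -0.56033669, -0.08645014])}
{'clock': 0.1, 'joint_pos': array([-1.34357768e+00,  3.13899638e-01,  4.50981226e-02,  1.30359171e+00,
        4.00887666e-05,  1.43120851e+00]), 'qvel': array([ 0.00025977, -0.00183622,  0.00157773,  0.00022835, -0.00165012,
       -0.00093596]), 'tau': array([ 1.47859075e-03, -4.81726348e+01,  2.99243116e+01,  1.28213459e-02,
       -7.46293745e-05,  2.49498832e-06]), 'tcp_pos': array([ 0.20612654, -0.53632355,  0.24151489]), 'orientation': array([-7.98560819e-04,  9.83228407e-01,  1.82376703e-01, -1.49480467e-05]), 'wrist_force': array([-0.16896154,  0.44972945, -0.00996037]), 'ft_torque': array([0.05778921, 0.0617204 , 0.02148557]), 'grip_force': 0.0, 'finger_gap': 0.08538617522302927}
```

View pics/top0.png

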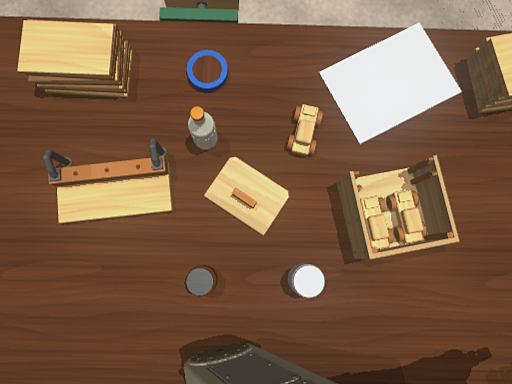

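View pics/scene0.png

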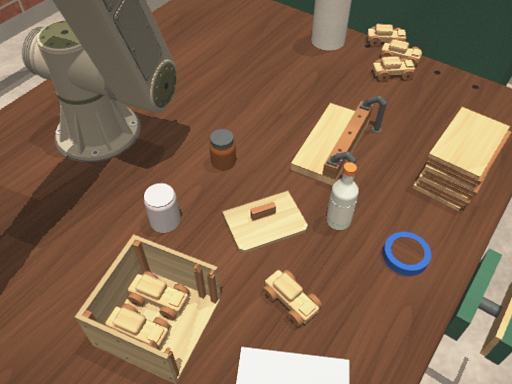

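The top view shows the hook at left (60–170, 150–220), the front at about (247,195), the crate at about (405,205), and bystanders at (203,128), (305,130), (201,281) and (307,281). I'll enlarge the front and crate for clipped corners and the open side.

Run:
```python
from h import *
a=cv2.imread('pics/top0.png'); b=cv2.imread('pics/scene0.png')
r=lambda im,x,y,w,h,s: cv2.resize(im[y:y+h,x:x+w],None,fx=s,fy=s,interpolation=cv2.INTER_CUBIC)
o=np.zeros((600,800,3),np.uint8)
o[:300,:300]=r(a,195,145,100,100,3); o[:360,310:310+390]=r(a,335,145,130,120,3)
c=r(b,215,185,100,75,3); o[305:305+225,:300]=c
o[365:365+225,310:310+480]=r(b,75,230,160,75*2,3)[0:225] if False else cv2.resize(b[230:380,70:230],(480,225))
cv2.imwrite('pics/crop.png',o)
hsv=cv2.cvtColor(a,cv2.COLOR_BGR2HSV)
m=cv2.inRange(hsv,(12,60,150),(32,180,255)); m[:150]=0;m[240:]=0;m[:,:200]=0;m[:,295:]=0
m=cv2.morphologyEx(m,cv2.MORPH_CLOSE,np.ones((15,15)))
cs,_=cv2.findContours(m,0,2); k=max(cs,key=cv2.contourArea)
ap=cv2.approxPolyDP(k,3,True)[:,0]; print(ap.tolist())
for p in ap: print(p,ray('top',p,.012)[:2].round(4))
print(cv2.minAreaRect(np.array([ray('top',p,.012)[:2]*1000 for p in k[:,0]],np.float32)))
for n,p,z in [('glue',(203,128),0.1),('hookfenceL',(50,183),.065),('fR',(168,167),.065),('baseL',(58,222),.025),('baseR',(172,209),.025),('bTL',(57,188),.025),('tin',(307,281),.1),('jar',(201,281),.09),('car',(305,130),.05)]: print(n,ray('top',p,z)[:2].round(3))
for p in [(352,175),(435,158),(372,258),(458,240)]: print('crate',p,ray('top',p,.13)[:2].round(3))
```

```text
[[231, 157], [204, 195], [263, 234], [287, 199], [287, 190]]
[231 157] [0.6407 0.0568]
[204 195] [0.5469 0.1183]
[263 234] [ 0.4575 -0.0232]
[287 199] [ 0.5416 -0.079 ]
[287 190] [ 0.5632 -0.0789]
((551.7587890625, 15.837913513183594), (171.29937744140625, 121.00626373291016), 57.55739974975586)
glue [0.684 0.117]
hookfenceL [0.559 0.458]
fR [0.602 0.196]
baseL [0.475 0.45 ]
baseR [0.511 0.19 ]
bTL [0.554 0.46 ]
tin [ 0.357 -0.114]
jar [0.352 0.11 ]
car [ 0.701 -0.116]
crate (352, 175) [ 0.58  -0.205]
crate (435, 158) [ 0.621 -0.384]
crate (372, 258) [ 0.407 -0.244]
crate (458, 240) [ 0.447 -0.424]
```

View pics/crop.png

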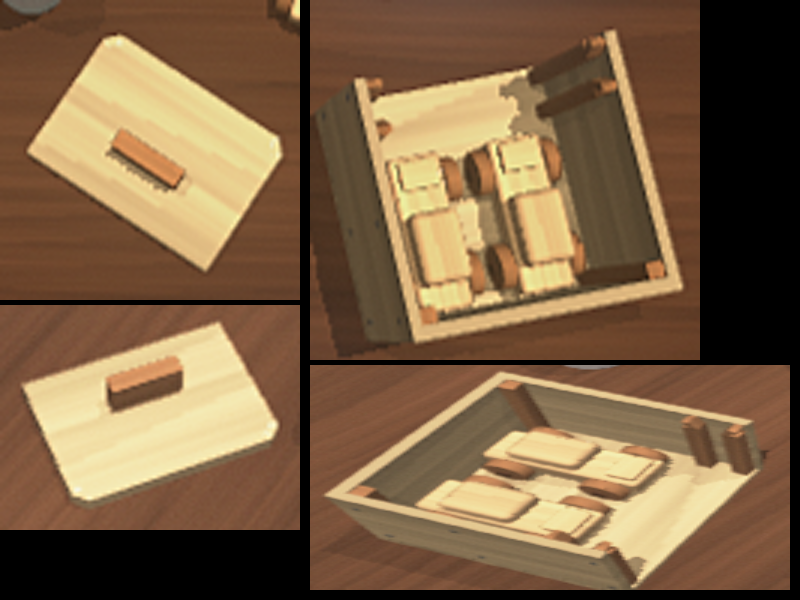

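The lower (clipped) edge faces the upper right in the top view. The crate opens at its far side, with paired guide strips near (352,175) and (435,158). Next I'll check the pull position, refine the hook and crate, and work out the first move.

```bash
cat >> h.py <<'E'
def plan(x,y,z,psi,now=None):
    "psi: world yaw (deg) of tool x; prints turn about tool z, then shift in cm in the tool axes after the turn"
    s=get_state(); M=rot(s['orientation']); p0=np.degrees(np.arctan2(M[1,0],M[0,0])); t=-np.radians((psi-p0+180)%360-180)
    a=np.radians(psi); d=np.array([x,y,z])-s['tcp_pos']
    print('clock',round(s['clock'],2),'tcp',s['tcp_pos'].round(4),'yaw',p0.round(2),'turn',t.round(3),'shift',(100*np.array([d[0]*np.cos(a)+d[1]*np.sin(a), d[0]*np.sin(a)-d[1]*np.cos(a), -d[2]])).round(2))
E
python3 - <<'E'
from h import *
a=cv2.imread('pics/top0.png'); hsv=cv2.cvtColor(a,cv2.COLOR_BGR2HSV)
m=cv2.inRange(hsv,(5,120,120),(14,255,255)); 
mm=m.copy(); mm[:180]=0;mm[215:]=0;mm[:,:225]=0;mm[:,262:]=0
k=max(cv2.findContours(mm,0,2)[0],key=cv2.contourArea)
print('pull',cv2.minAreaRect(np.array([ray('top',p,.042)[:2]*1000 for p in k[:,0]],np.float32)))
mm=m.copy(); mm[:140]=0;mm[230:]=0;mm[:,:40]=0;mm[:,180:]=0
k=max(cv2.findContours(mm,0,2)[0],key=cv2.contourArea)
print('fence',cv2.minAreaRect(np.array([ray('top',p,.065)[:2]*1000 for p in k[:,0]],np.float32)), cv2.approxPolyDP(k,3,True)[:,0].tolist())
m=cv2.inRange(hsv,(12,60,150),(32,180,255)); mm=m.copy(); mm[:165]=0;mm[230:]=0;mm[:,:45]=0;mm[:,185:]=0
k=max(cv2.findContours(mm,0,2)[0],key=cv2.contourArea)
print('base',cv2.minAreaRect(np.array([ray('top',p,.025)[:2]*1000 for p in k[:,0]],np.float32)), cv2.approxPolyDP(k,3,True)[:,0].tolist())
plan(.54,.0233,.12,57.6)
E
```

```text
pull ((539.1776123046875, 23.413053512573242), (58.39466857910156, 14.78288459777832), 57.3436393737793)
fence ((592.7669067382812, 334.93572998046875), (36.24131774902344, 261.25128173828125), 7.628164768218994) [[162, 157], [163, 168], [151, 169], [150, 158], [63, 167], [62, 179], [50, 182], [48, 173], [48, 182], [164, 171]]
base ((532.4970703125, 326.41058349609375), (86.06269073486328, 261.4110107421875), 8.114659309387207) [[168, 174], [57, 187], [58, 221], [170, 210]]
clock 0.1 tcp [ 0.2061 -0.5363  0.2415] yaw 21.02 turn -0.639 shift [65.14 -1.8  12.15]
```

```bash
python3 -m inch '[0,0,0,-0.125,0,0,0,-0.125,0,0,0,-0.125,0,0,0,-0.125,0,0,0,-0.125]' 1; python3 -m inch '[0,0,0,-0.014,4,0,0,0,4,0,0,0,4,0,0,0,4,0,0,0]'; python3 -m inch '[4,0,0,0,4,0,0,0,4,0,0,0,4,0,0,0,4,0,0,0]'; python3 -m inch '[4,-0.4,0,0,4,-0.4,0,0,4,-0.5,0,0,4,-0.5,0,0,4,0,0,0]'; python3 -m inch '[4,0,2,0,4,0,2,0,1,0,3,0,0,0,2,0,0,0,0,0]'; python3 -c "
from h import *
plan(.5392,.0234,.029,57.45)"
```

```text
clock: 0.52
tcp_pos: [0.2062, -0.5365, 0.2418]
orientation: [-0.0, 0.878, 0.479, 0.0]
wrist_force: [-0.8, 0.5, -0.5]
finger_gap: 0.0854
grip_force: 0.0
clock: 0.93
tcp_pos: [0.2922, -0.4001, 0.2419]
orientation: [-0.0, 0.877, 0.48, 0.0]
wrist_force: [1.5, -0.7, -0.1]
finger_gap: 0.0855
grip_force: 0.0
clock: 1.35
tcp_pos: [0.3994, -0.2309, 0.2423]
orientation: [0.0, 0.877, 0.48, 0.0]
wrist_force: [1.3, 0.0, 0.6]
finger_gap: 0.0851
grip_force: 0.0
clock: 1.77
tcp_pos: [0.4906, -0.0518, 0.2423]
orientation: [-0.0, 0.877, 0.481, -0.0]
wrist_force: [0.8, -0.2, -0.1]
finger_gap: 0.0852
grip_force: 0.0
clock: 2.18
tcp_pos: [0.5332, 0.0188, 0.1502]
orientation: [-0.002, 0.876, 0.482, -0.004]
wrist_force: [-1.2, 0.5, -0.5]
finger_gap: 0.0856
grip_force: 0.0
clock 2.18 tcp [0.5332 0.0188 0.1502] yaw 57.6 turn 0.003 shift [ 0.72  0.26 12.12]
```

```bash
python3 -m inch '[0.4,0.1,3,0,0.3,0.1,3,0,0,0,3,0,0,0,2,0,0,0,1,0]'; python3 -m inch '[0,0,0,0,0,0,0,0,0,0,0,0,0,0,0,0,0,0,0,0]' -1 40; python3 -m inch '[0,0,0,0,0,0,0,0,0,0,0,0,0,0,0,0,0,0,0,0]'; python3 -m inch '[0,0,-1,0,0,0,-2,0,0,0,-3,0,0,0,-3,0,0,0,0,0]';python3 - <<'E'
from h import *
plan(.5,.3,.2,97.9)
s=get_state();c=cam('wrist');snap('wrist','w1');print(s['tcp_pos'],s['finger_gap'],s['joint_pos'])
E
```

```text
clock: 2.6
tcp_pos: [0.54, 0.0216, 0.0333]
orientation: [-0.001, 0.877, 0.481, -0.001]
wrist_force: [-0.1, -0.5, -0.0]
finger_gap: 0.0853
grip_force: 0.0
clock: 3.02
tcp_pos: [0.5428, 0.0218, 0.0366]
orientation: [0.001, 0.876, 0.482, 0.001]
wrist_force: [0.2, -0.3, 0.3]
finger_gap: 0.0254
grip_force: 0.0
clock: 3.43
tcp_pos: [0.5426, 0.0219, 0.0364]
orientation: [0.001, 0.876, 0.482, 0.001]
wrist_force: [-0.6, -0.1, 6.0]
finger_gap: 0.0153
grip_force: 40.4
clock: 3.85
tcp_pos: [0.5449, 0.0218, 0.1313]
orientation: [0.003, 0.876, 0.482, 0.004]
wrist_force: [0.5, 0.0, -1.4]
finger_gap: 0.0149
grip_force: 39.4
clock 3.85 tcp [0.5449 0.0218 0.1313] yaw 57.64 turn -0.703 shift [28.17 -0.62 -6.87]
[0.54485993 0.02180025 0.13130488] 0.014860605571717613 [-1.07211748e-01  3.08005607e-01 -2.41127655e-01  1.01259293e+00
 -7.39169909e-05  2.02842956e+00]
```

View pics/w1.png

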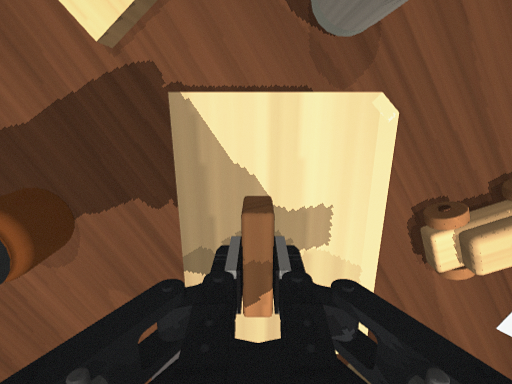

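The front hangs level from the pull, with a clipped corner at (388,105), so its lower edge is on the tool +y side. I'll turn it and carry it to the hook.

```bash
python3 -m inch '[0,0,-0.4,-0.12,0,0,-0.4,-0.12,0,0,-0.4,-0.12,0,0,-0.4,-0.12,0,0,-0.4,-0.12]' ; python3 -m inch '[1,0,0,-0.1,3,0,0,0,4,0,0,0,4,0,0,0,4,0,0,0]';python3 -m inch '[4,0,0,0,4,-0.2,0,0,3,-0.2,0,0,2,0,0,0,0,0,0,0]'
python3 - <<'E'
from h import *
plan(.4997,.3221,.085,97.9)
a=snap('top','top1'); hsv=cv2.cvtColor(a[:,:,::-1].copy(),cv2.COLOR_BGR2HSV)
E
```

```text
clock: 4.32
tcp_pos: [0.5404, 0.0222, 0.1439]
orientation: [-0.001, 0.692, 0.721, -0.001]
wrist_force: [0.4, 0.4, -1.8]
finger_gap: 0.0149
grip_force: 39.4
clock: 4.73
tcp_pos: [0.5196, 0.1817, 0.1438]
orientation: [-0.001, 0.658, 0.753, -0.001]
wrist_force: [-0.1, -0.3, -2.1]
finger_gap: 0.0147
grip_force: 39.4
clock: 5.15
tcp_pos: [0.4975, 0.3126, 0.1435]
orientation: [-0.001, 0.656, 0.755, -0.001]
wrist_force: [-0.5, 0.9, -1.4]
finger_gap: 0.0152
grip_force: 39.4
clock 5.15 tcp [0.4975 0.3126 0.1435] yaw 98.03 turn 0.002 shift [0.91 0.35 5.85]
```

```bash
python3 -m inch '[0.5,-0.1,2,0,0.4,0,2,0,0,0,2,0,0,0,1.3,0,0,0,0,0]' ; python3 -m inch '[0,0.2,0,0,0,0.2,0,0,0,0.2,0,0,0,0,0,0,0,0,0,0]'
python3 - <<'E'
from h import *
plan(.4997,.3221,.0614,97.9); print(get_state()['wrist_force'])
s=snap('scene','s1'); t=snap('top','t1')
o=np.zeros((540,800,3),np.uint8)
o[:,:440]=cv2.resize(s[80:215,280:390],(440,540)); o[:270,450:800]=cv2.resize(t[140:240,45:180],(350,270))
cv2.imwrite('pics/c1.png',o[:,:,::-1])
E
```

```text
clock: 5.62
tcp_pos: [0.4946, 0.3152, 0.0679]
orientation: [-0.001, 0.658, 0.753, -0.004]
wrist_force: [-0.1, -1.0, -2.0]
finger_gap: 0.0149
grip_force: 39.4
clock: 6.03
tcp_pos: [0.5037, 0.3185, 0.0728]
orientation: [0.0, 0.658, 0.753, 0.0]
wrist_force: [-1.5, -0.1, -1.7]
finger_gap: 0.0149
grip_force: 39.6
clock 6.03 tcp [0.5037 0.3185 0.0728] yaw 97.72 turn -0.003 shift [ 0.42 -0.35  1.14]
[-1.45436417 -0.12390308 -1.74702952]
```

View pics/c1.png

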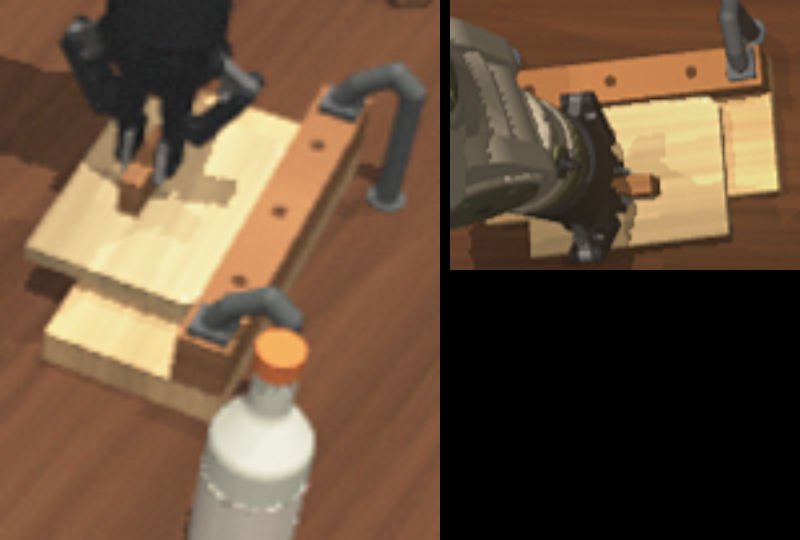

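The panel hovers just above the hook base, lower edge at the fence and roughly centred. I'll lower it.

```bash
python3 -m inch '[0.2,-0.1,0.4,0,0.2,-0.1,0.4,0,0,0,0.2,0,0,0,0,0,0,0,0,0]' ;  python3 -m inch '[0,0.0,0.2,0,0,0.1,0,0,0,0.1,0,0,0,0.1,0,0,0,0,0,0]'
```

```text
clock: 6.55
tcp_pos: [0.5007, 0.3224, 0.0618]
orientation: [0.0, 0.658, 0.753, -0.0]
wrist_force: [0.4, 0.4, -2.9]
finger_gap: 0.0152
grip_force: 39.6
clock: 6.97
tcp_pos: [0.5013, 0.3225, 0.0614]
orientation: [-0.001, 0.658, 0.753, -0.001]
wrist_force: [-9.6, -2.4, 13.2]
finger_gap: 0.0152
grip_force: 41.5
```

```bash
python3 -m inch '[0,-0.1,-0.1,0,0,0,0,0,0,0,0,0,0,0,-0.1,0,0,0,-0.2,0]' 0.6; python3 -m inch '[0,0,-1,0,0,0,-2,0,0,0,-2,0,0,0,-1,0,0,0,0,0]';python3 -m inch '[0,-2,0,0,0,-3,0,0,0,-3,0,0,0,-1,0,0,0,0,0,0]' -1
python3 - <<'E'
from h import *
plan(.4166,.3106,.023,97.9)
for f in (-.120,): print('edge',.5746+f*.9905,.3327+f*.137)
t=snap('scene','s2')
cv2.imwrite('pics/c2.png',cv2.resize(t[60:220,250:410],(640,640)[:2])[:600,:,::-1])
E
```

```text
clock: 7.38
tcp_pos: [0.5028, 0.3224, 0.0637]
orientation: [-0.0, 0.658, 0.753, -0.0]
wrist_force: [-0.2, -0.1, 0.1]
finger_gap: 0.0681
grip_force: 0.0
clock: 7.8
tcp_pos: [0.5047, 0.3234, 0.1274]
orientation: [0.001, 0.658, 0.753, 0.003]
wrist_force: [1.2, -0.2, -0.0]
finger_gap: 0.0682
grip_force: 0.0
clock: 8.22
tcp_pos: [0.4103, 0.3096, 0.1232]
orientation: [-0.001, 0.657, 0.754, -0.002]
wrist_force: [0.6, 0.5, -0.2]
finger_gap: 0.0076
grip_force: 0.0
clock 8.22 tcp [0.4103 0.3096 0.1232] yaw 97.82 turn -0.001 shift [1.000e-02 6.300e-01 1.002e+01]
edge 0.45574 0.31626
```

View pics/c2.png

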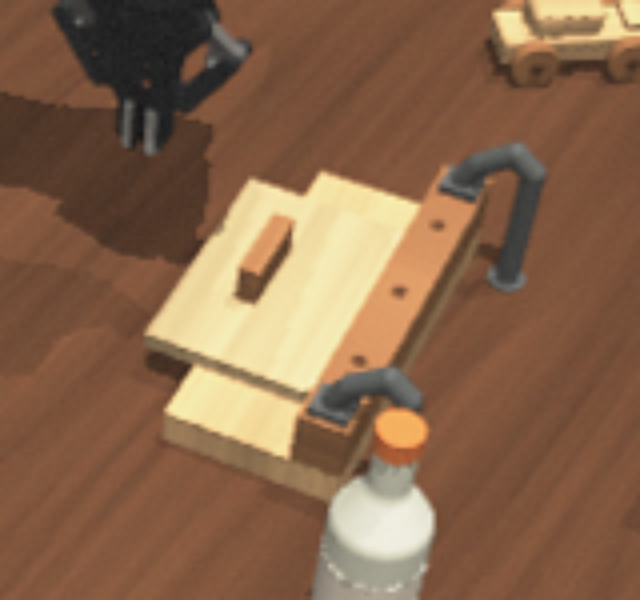

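The front lies on the hook with its lower edge at the fence and its top overhanging. I'll descend in front of the top edge and approach it.

```bash
python3 -m inch '[0,0,2,0,0,0,3,0,0,0,3,0,0,0,1.8,0,0,0,0,0]'; python3 -m inch '[0,0.5,0,0,0,0.5,0,0,0,0.4,0,0,0,0.2,0,0,0,0,0,0]'; python3 -m inch '[0,0.2,0,0,0,0.2,0,0,0,0.2,0,0,0,0.2,0,0,0,0,0,0]'
```

```text
clock: 8.68
tcp_pos: [0.4123, 0.3091, 0.0219]
orientation: [-0.001, 0.658, 0.753, -0.003]
wrist_force: [-0.5, 0.0, -0.3]
finger_gap: 0.0002
grip_force: 0.0
clock: 9.1
tcp_pos: [0.4314, 0.3132, 0.0273]
orientation: [0.001, 0.658, 0.753, 0.001]
wrist_force: [0.1, -0.6, 0.3]
finger_gap: -0.0003
grip_force: 0.0
clock: 9.52
tcp_pos: [0.4378, 0.3137, 0.0261]
orientation: [0.0, 0.658, 0.753, 0.0]
wrist_force: [0.6, -0.0, 0.5]
finger_gap: 0.0003
grip_force: 0.0
```

```bash
python3 -m inch '[0,0.1,0,0,0,0.1,0,0,0,0.1,0,0,0,0.1,0,0,0,0.0,0,0]'; python3 -m inch '[0,0.1,0,0,0,0.1,0,0,0,0.1,0,0,0,0.1,0,0,0,0,0,0]'
```

```text
clock: 9.93
tcp_pos: [0.4415, 0.3142, 0.026]
orientation: [0.0, 0.658, 0.753, 0.0]
wrist_force: [1.0, 0.1, 0.0]
finger_gap: 0.0002
grip_force: 0.0
clock: 10.35
tcp_pos: [0.444, 0.3144, 0.0258]
orientation: [-0.001, 0.658, 0.753, -0.001]
wrist_force: [-4.9, -0.8, 3.0]
finger_gap: 0.0001
grip_force: 2.5
```

```bash
python3 -m inch '[0,0.1,0,0,0,0.1,0,0,0,0.1,0,0,0,0.1,0,0,0,0,0,0]'; python3 -m inch '[0,0,-0.5,0,0,0,-0.5,0,0,0,-0.5,0,0,0.05,-0.6,0,0,0,0,0]'
```

```text
clock: 10.77
tcp_pos: [0.4441, 0.3144, 0.0254]
orientation: [-0.003, 0.657, 0.754, -0.004]
wrist_force: [-15.0, -1.5, 10.8]
finger_gap: -0.0001
grip_force: 7.4
clock: 11.18
tcp_pos: [0.4446, 0.3143, 0.0458]
orientation: [-0.003, 0.657, 0.754, -0.004]
wrist_force: [-11.3, -0.0, -0.8]
finger_gap: 0.0001
grip_force: 5.4
```

```bash
python3 -m inch '[0,0.15,-1,0,0,0.17,-1,0,0,0.35,-0.95,0,0,0.35,-0.95,0,0,0,0,0]'
python3 - <<'E'
from h import *
t=snap('scene','s3')
cv2.imwrite('pics/c3.png',cv2.resize(t[60:220,250:410],(560,560))[:,:,::-1])
E
```

```text
clock: 11.6
tcp_pos: [0.4551, 0.3158, 0.0862]
orientation: [-0.003, 0.657, 0.754, -0.004]
wrist_force: [-14.5, -2.6, 6.0]
finger_gap: -0.0004
grip_force: 7.8
```

View pics/c3.png

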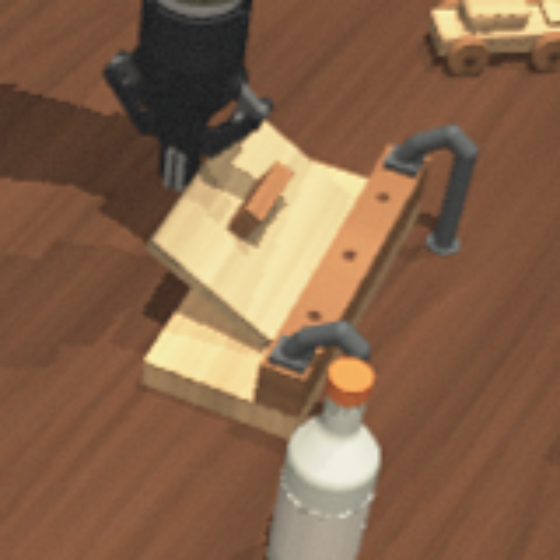

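The panel is tilted about 30° with the finger at its top edge. I'll continue along the arc.

```bash
python3 -m inch '[0,0.5,-0.87,0,0,0.5,-0.85,0,0,0.65,-0.75,0,0,0.67,-0.73,0,0,0,0,0]';python3 -m inch '[0,0.78,-0.62,0,0,0.8,-0.58,0,0,0.9,-0.45,0,0,0.9,-0.43,0,0,0,0,0]'
```

```text
clock: 12.07
tcp_pos: [0.4817, 0.3196, 0.1199]
orientation: [-0.001, 0.658, 0.753, -0.001]
wrist_force: [-12.2, -3.1, 12.5]
finger_gap: -0.0
grip_force: 7.9
clock: 12.48
tcp_pos: [0.5191, 0.325, 0.1403]
orientation: [0.001, 0.658, 0.753, 0.002]
wrist_force: [-0.0, -0.9, 1.0]
finger_gap: 0.0002
grip_force: 0.0
```

Run:
```python
from h import *
t=snap('scene','s4')
cv2.imwrite('pics/c4.png',cv2.resize(t[60:220,250:410],(560,560))[:,:,::-1]); print(get_state()['wrist_force'],get_state()['tcp_pos'])
```

```text
[-0.15029825  0.08267984 -0.31949336] [0.51785353 0.32464931 0.13937418]
```

View pics/c4.png

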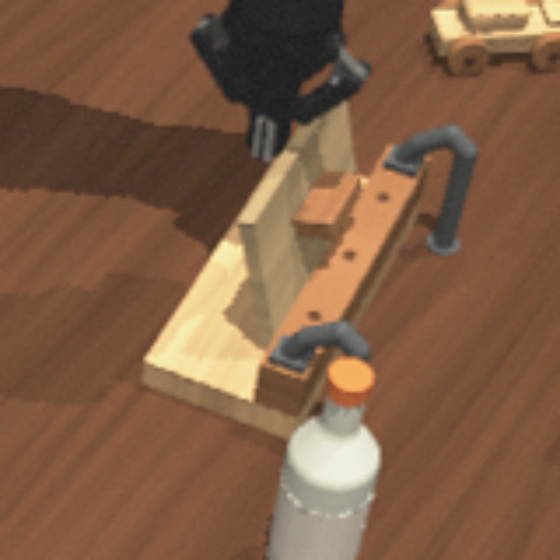

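The panel is about 75–80° up, leaning on the finger. I'll push it slowly upright.

```bash
python3 -m inch '[0,0.4,-0.2,0,0,0.4,-0.1,0,0,0.4,0,0,0,0.4,0,0,0,0.2,0,0]';python3 -m inch '[0,0.2,0,0,0,0.2,0,0,0,0.2,0,0,0,0.1,0,0,0,0,0,0]'
```

```text
clock: 12.95
tcp_pos: [0.5347, 0.3268, 0.1415]
orientation: [0.0, 0.658, 0.753, -0.0]
wrist_force: [-0.7, -1.1, -0.4]
finger_gap: 0.0001
grip_force: 0.1
clock: 13.37
tcp_pos: [0.5413, 0.3277, 0.1417]
orientation: [0.0, 0.658, 0.753, -0.0]
wrist_force: [-0.2, -0.6, 0.1]
finger_gap: 0.0003
grip_force: 0.0
```

```bash
python3 -m inch '[0,0.1,0,0,0,0.1,0,0,0,0.1,0,0,0,0.1,0,0,0,0,0,0]';python3 -m inch '[0,0.1,0,0,0,0.1,0,0,0,0.1,0,0,0,0,0,0,0,0,0,0]'
python3 - <<'E'
from h import *
t=snap('scene','s5');u=snap('wrist','w5')
print(get_state()['wrist_force'],get_state()['tcp_pos'])
o=np.zeros((420,800,3),np.uint8);o[:400,:400]=cv2.resize(t[80:200,270:390],(400,400));o[:300,400:]=cv2.resize(u,(400,300))
cv2.imwrite('pics/c5.png',o[:,:,::-1])
E
```

```text
clock: 13.78
tcp_pos: [0.5453, 0.3283, 0.1418]
orientation: [0.0, 0.658, 0.753, 0.0]
wrist_force: [-0.4, 0.0, -0.4]
finger_gap: -0.0001
grip_force: 0.0
clock: 14.2
tcp_pos: [0.5481, 0.3286, 0.1418]
orientation: [0.0, 0.658, 0.753, -0.0]
wrist_force: [0.0, -0.4, -1.1]
finger_gap: -0.0
grip_force: 0.0
[-0.58338717 -0.57045258  0.14123897] [0.54799301 0.32864118 0.14177184]
```

View pics/c5.png

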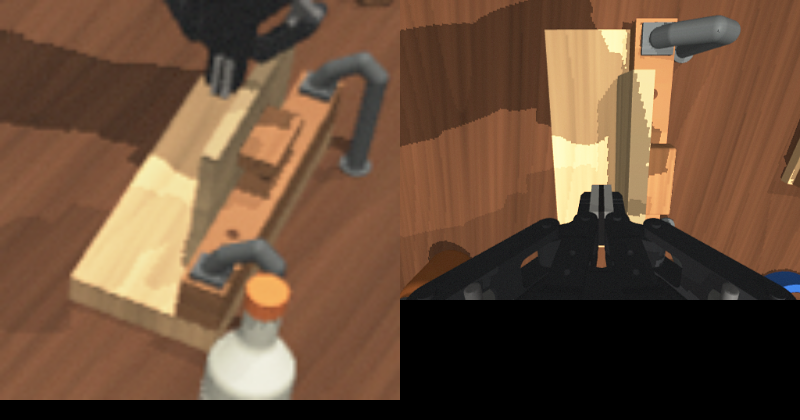

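The panel looks almost upright with the finger behind it. In the wrist view its top end spans about (294,90) to (326,90) in full-size pixels. I'll check that against the fence plane.

```bash
cat >> h.py <<'E'
HO=np.array([.5746,.3327]); HY=np.radians(7.8)
def hook(P): d=np.array(P[:2])-HO; return np.array([d[0]*np.cos(HY)+d[1]*np.sin(HY), -d[0]*np.sin(HY)+d[1]*np.cos(HY)])*1000
E
python3 - <<'E'
from h import *
u=cv2.imread('pics/w5.png'); g=cv2.cvtColor(u,cv2.COLOR_BGR2GRAY).astype(int)
for r in (110,140,170): print(r,[int(v) for v in g[r,270:345:3]])
for p in [(294,90),(328,90),(296,140),(326,140),(296,220),(326,220)]: print(p,hook(ray('wrist',p,.145)).round(1))
print('TCP',hook(get_state()['tcp_pos']))
E
```

```text
110 [151, 153, 148, 92, 96, 91, 96, 94, 88, 111, 158, 159, 171, 233, 234, 234, 231, 232, 232, 185, 187, 186, 185, 186, 186]
140 [154, 153, 145, 93, 95, 95, 97, 94, 86, 162, 158, 159, 158, 158, 155, 235, 232, 232, 185, 187, 187, 186, 185, 184, 186]
170 [153, 153, 115, 99, 88, 96, 96, 87, 93, 159, 158, 158, 158, 156, 155, 155, 203, 201, 124, 128, 125, 127, 196, 194, 145]
(294, 90) [-10.8  83.2]
(328, 90) [ 3.5 83.1]
(296, 140) [-9.2 62.4]
(326, 140) [ 4.1 62.3]
(296, 220) [-7.7 24.2]
(326, 220) [ 6.8 24.1]
TCP [-26.91166627  -0.41028451]
```

The standing top edge is at hook x ≈ −10…+3 (upright is −12…0), and the finger at −14 is clear with zero force. So it stands by itself. I'll back off, rise, open and move above it.

```bash
python3 -m inch '[0,-0.5,0,0,0,-0.8,0,0,0,-0.5,-1,0,0,0,-3,0,0,0,-3,0]';python3 -m inch '[0,0,-2,0,0,0,0,0,0,0,0,0,0,0,0,0,0,0,0,0]' 0.6
python3 - <<'E'
from h import *
a=np.array([-.0045,0]); P=HO+np.array([a[0]*np.cos(HY),a[0]*np.sin(HY)])
plan(*P,.125,97.8)
s=snap('scene','s6'); u=cv2.cvtColor(snap('wrist','w6'),cv2.COLOR_RGB2GRAY).astype(int)
for y in (.06,.08):
  for x in(-.012,0): print(proj('wrist',[*(HO+[x*np.cos(HY)-y*np.sin(HY),x*np.sin(HY)+y*np.cos(HY)]),.145]).round(0))
o=np.zeros((420,800,3),np.uint8);o[:400,:400]=cv2.resize(s[80:200,270:390],(400,400));o[:300,400:]=cv2.resize(cv2.imread('pics/w6.png')[:,:,::-1],(400,300))
cv2.imwrite('pics/c6.png',o[:,:,::-1])
E
```

```text
clock: 14.72
tcp_pos: [0.5279, 0.3256, 0.2118]
orientation: [-0.001, 0.658, 0.753, -0.002]
wrist_force: [0.8, -0.2, 0.2]
finger_gap: 0.0002
grip_force: 0.0
clock: 15.13
tcp_pos: [0.5292, 0.3259, 0.2306]
orientation: [-0.0, 0.658, 0.753, -0.001]
wrist_force: [-0.1, -0.0, 0.4]
finger_gap: 0.0609
grip_force: 0.0
clock 15.13 tcp [0.5292 0.3259 0.2306] yaw 97.74 turn -0.001 shift [ 0.05  4.14 10.56]
[302. 129.]
[318. 129.]
[304. 101.]
[320. 101.]
```

View pics/c6.png

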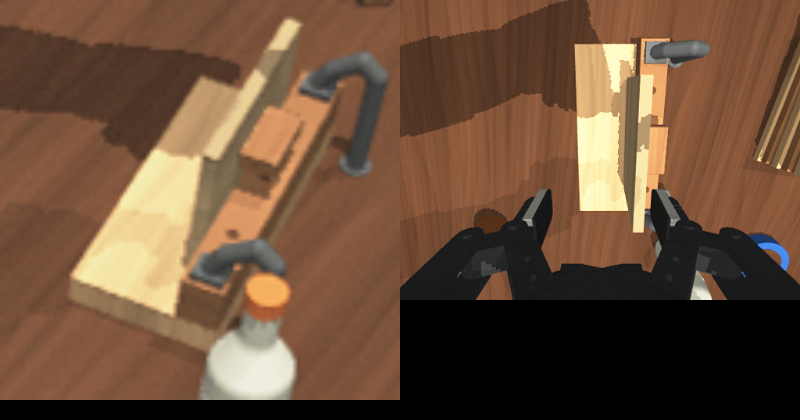

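The front stands free and upright; its top ends are at about (313,96) and (307,297) in wrist pixels. Next I'll grasp its top edge from above.

```bash
python3 - <<'E'
from h import *
for p in [(306,96),(322,96),(305,297),(314,297)]: print(p,hook(ray('wrist',p,.145)).round(1))
E
python3 -m inch '[0,1.4,0,0,0,1.4,0,0,0,1.3,0,0,0,0,0,0,0,0,0,0]'; python3 -c "
from h import *
plan(.5702,.332,.125,97.8)"
```

```text
(306, 96) [-10.4  83.2]
(322, 96) [ 1.1 83.2]
(305, 297) [ -3.  -86.6]
(314, 297) [  5.  -86.6]
clock: 15.65
tcp_pos: [0.5706, 0.3315, 0.2303]
orientation: [-0.001, 0.658, 0.753, -0.001]
wrist_force: [0.4, -0.2, -0.7]
finger_gap: 0.0685
grip_force: 0.0
clock 15.65 tcp [0.5706 0.3315 0.2303] yaw 97.71 turn -0.002 shift [ 0.06 -0.03 10.53]
```

```bash
python3 -m inch '[0,0,2.5,0,0,0,3,0,0,0,3,0,0,0,2,0,0,0,0,0]';  python3 -m inch '[0,0,0,0,0,0,0,0,0,0,0,0,0,0,0,0,0,0,0,0]' -1 60; python3 -m inch '[0,0,0,0,0,0,0,0,0,0,0,0,0,0,0,0,0,0,0,0]'; python3 -c "
from h import *
print(hook(get_state()['tcp_pos']))"
```

```text
clock: 16.07
tcp_pos: [0.5665, 0.3302, 0.1212]
orientation: [-0.002, 0.658, 0.753, -0.005]
wrist_force: [-1.1, -0.4, -1.3]
finger_gap: 0.0685
grip_force: 0.0
clock: 16.48
tcp_pos: [0.5712, 0.3321, 0.1288]
orientation: [0.0, 0.658, 0.753, 0.001]
wrist_force: [-3.3, -1.1, 5.7]
finger_gap: 0.0112
grip_force: 60.5
clock: 16.9
tcp_pos: [0.571, 0.3321, 0.1288]
orientation: [0.0, 0.658, 0.753, 0.001]
wrist_force: [-2.6, -0.3, 5.2]
finger_gap: 0.0109
grip_force: 60.2
[-3.6029648  -0.10854088]
```

```bash
python3 -m inch '[0,-0.1,-1,0,0,-0.2,-2,0,0,-0.3,-3,0,0,0,-4,0,0,0,-4,0]';  python3 -m inch '[0,0,-2,0,0,0,-1,0,0,0,0,0,0,0,0,0,0,0,0,0]'
python3 - <<'E'
from h import *
plan(.58,-.30,.30,102.8)
a=snap('top','t7'); 
cr=cv2.resize(a[145:265,335:465],None,fx=5,fy=5,interpolation=cv2.INTER_CUBIC)
cv2.imwrite('pics/c7.png',cr[:,:,::-1])
E
```

```text
clock: 17.32
tcp_pos: [0.5638, 0.3305, 0.2679]
orientation: [-0.0, 0.658, 0.753, -0.001]
wrist_force: [1.0, 1.2, -2.0]
finger_gap: 0.0113
grip_force: 59.2
clock: 17.73
tcp_pos: [0.5644, 0.3307, 0.2955]
orientation: [-0.0, 0.658, 0.753, -0.001]
wrist_force: [0.4, -1.0, -2.8]
finger_gap: 0.011
grip_force: 59.1
clock 17.73 tcp [0.5644 0.3307 0.2955] yaw 97.73 turn -0.088 shift [-61.85 -12.45  -0.45]
```

View pics/c7.png

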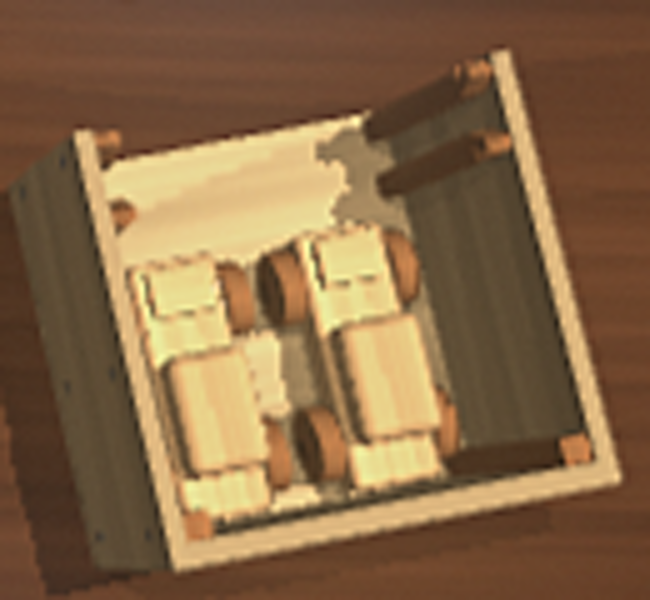

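Crate rim corners in the crop: (77,132), (509,48), (622,480), (175,572). Strip pairs: left (108,140)/(122,215), right (475,72)/(493,143). I'll convert these.

```bash
cat >> h.py <<'E'
def crate_fit():
    f=lambda u,v:((u+.5)/5-.5+335,(v+.5)/5-.5+145)
    W=[(f(77,132),(22,96)),(f(509,48),(22,-96)),(f(622,480),(-165,-96)),(f(175,572),(-165,96))]
    A=np.array([ray('top',p,.13)[:2]*1000 for p,_ in W]); B=np.array([b for _,b in W],float)
    H=(B-B.mean(0)).T@(A-A.mean(0)); t=np.arctan2(H[0,1]-H[1,0],H[0,0]+H[1,1]); Rm=np.array([[np.cos(t),-np.sin(t)],[np.sin(t),np.cos(t)]])
    o=A.mean(0)-Rm@B.mean(0); return A,B,o,t,Rm,f
E
python3 - <<'E'
from h import *
A,B,o,t,Rm,f=crate_fit(); print('origin',o,'yaw',np.degrees(t)); print((A-(B@Rm.T+o)).round(1))
for q in [(108,140),(122,215),(475,72),(493,143)]: print(q,(Rm.T@(ray('top',f(*q),.13)[:2]*1000-o)).round(1))
E
```

```text
origin [ 587.25995304 -298.41915719] yaw 12.108314779590136
[[-0.  -1.1]
 [ 0.6  0.2]
 [ 0.2  0.5]
 [-0.8  0.4]]
(108, 140) [15.9 82.8]
(122, 215) [-16.6  84.2]
(475, 72) [ 15.2 -78.8]
(493, 143) [-16.2 -78.6]
```

```bash
cat >> h.py <<'E'
def farend():
    "panel's far end (tool x) relative to the TCP in mm, from the wrist picture"
    s=get_state(); c=cam('wrist'); M=rot(s['orientation']); im=cv2.cvtColor(eyes.read_camera('wrist'),cv2.COLOR_RGB2HSV).astype(int)
    for off in (-3,0,3):
        v=[]
        for d in range(70,100,2):
            P=s['tcp_pos']+M@np.array([d/1000,off/1000,-.0162]); q=proj('wrist',P,c).round().astype(int); v.append((d,*im[q[1],q[0]]))
        print(off,[(int(a),int(b),int(cc),int(e)) for a,b,cc,e in v])
def crate_plan(x,y,z):
    A,B,o,t,Rm,f=crate_fit(); P=(o+Rm@np.array([x,y]))/1000; plan(*P,z,90+np.degrees(t))
    s=get_state(); print('tcp in crate',(Rm.T@(s['tcp_pos'][:2]*1000-o)).round(1))
E
python3 -c "
from h import *
farend()"
python3 -m inch '[0,0,0,-0.04,-2,0,0,-0.036,-3,0,0,0,-4,0,0,0,-4,0,0,0]'; python3 -m inch '[-4,-1,0,0,-4,-1,0,0,-4,-1,0,0,-4,-1,0,0,-4,-1,0,0]'; python3 -m inch '[-4,-1,0,0,-4,-1,0,0,-4,-1,0,0,-3,-1,0,0,-2,-1,0,0]'; python3 -m inch '[0,0,0,0,0,0,0,0,0,0,0,0,0,0,0,0,0,0,0,0]';python3 -c "
from h import *
crate_plan(0,1.6,.29)"
```

```text
-3 [(70, 18, 101, 201), (72, 18, 102, 202), (74, 18, 102, 202), (76, 18, 102, 203), (78, 18, 101, 202), (80, 18, 101, 200), (82, 18, 104, 202), (84, 18, 108, 236), (86, 18, 106, 240), (88, 19, 107, 239), (90, 19, 107, 239), (92, 14, 128, 157), (94, 11, 142, 106), (96, 11, 146, 101), (98, 11, 142, 104)]
0 [(70, 18, 101, 200), (72, 17, 100, 204), (74, 18, 101, 204), (76, 18, 101, 202), (78, 18, 103, 201), (80, 18, 101, 202), (82, 19, 100, 201), (84, 18, 109, 235), (86, 19, 107, 239), (88, 19, 109, 239), (90, 18, 108, 239), (92, 15, 127, 154), (94, 12, 148, 157), (96, 11, 148, 162), (98, 10, 145, 164)]
3 [(70, 18, 102, 202), (72, 18, 100, 201), (74, 18, 104, 201), (76, 18, 102, 202), (78, 18, 104, 201), (80, 18, 103, 203), (82, 18, 102, 200), (84, 26, 80, 255), (86, 27, 70, 255), (88, 26, 79, 255), (90, 26, 72, 255), (92, 17, 120, 195), (94, 10, 135, 98), (96, 11, 143, 168), (98, 11, 144, 170)]
clock: 18.25
tcp_pos: [0.5907, 0.2031, 0.2952]
orientation: [-0.001, 0.628, 0.778, -0.001]
wrist_force: [-0.3, -0.1, -2.2]
finger_gap: 0.0109
grip_force: 59.1
clock: 18.67
tcp_pos: [0.5834, -0.0041, 0.2956]
orientation: [-0.001, 0.629, 0.778, -0.001]
wrist_force: [-0.3, 0.5, -2.5]
finger_gap: 0.011
grip_force: 59.2
clock: 19.08
tcp_pos: [0.5703, -0.1824, 0.2951]
orientation: [-0.001, 0.63, 0.777, -0.001]
wrist_force: [-0.1, 0.2, -1.4]
finger_gap: 0.0109
grip_force: 59.1
clock: 19.5
tcp_pos: [0.5712, -0.1777, 0.2967]
orientation: [-0.0, 0.628, 0.778, -0.0]
wrist_force: [0.1, -0.2, -2.5]
finger_gap: 0.0111
grip_force: 59.2
clock 19.5 tcp [ 0.5712 -0.1777  0.2967] yaw 102.2 turn 0.002 shift [-11.98  -0.97   0.67]
tcp in crate [  9.7 121.4]
```

```bash
python3 -m inch '[-3,-0.2,0,0,-3,-0.2,0,0,-3,-0.2,0,0,-2,-0.2,0,0,-0.95,-0.15,0,0]'; python3 -m inch '[0,0,0,0,0,0,0,0,0,0,0,0,0,0,0,0,0,0,0,0]';python3 -c "
from h import *
crate_plan(0,1.8,.25); farend()"
```

```text
clock: 19.92
tcp_pos: [0.5874, -0.2995, 0.2962]
orientation: [0.0, 0.629, 0.778, -0.0]
wrist_force: [0.4, -0.4, -2.8]
finger_gap: 0.0108
grip_force: 59.1
clock: 20.33
tcp_pos: [0.587, -0.2964, 0.2973]
orientation: [0.0, 0.628, 0.778, 0.0]
wrist_force: [-0.3, 0.6, -2.8]
finger_gap: 0.011
grip_force: 59.1
clock 20.33 tcp [ 0.587  -0.2964  0.2973] yaw 102.19 turn 0.001 shift [-0.02 -0.02  4.73]
tcp in crate [0.2 2. ]
-3 [(70, 18, 106, 137), (72, 18, 104, 137), (74, 18, 103, 138), (76, 17, 106, 139), (78, 18, 109, 138), (80, 17, 104, 140), (82, 18, 105, 138), (84, 13, 138, 83), (86, 10, 145, 72), (88, 10, 151, 71), (90, 11, 143, 73), (92, 11, 139, 68), (94, 12, 170, 63), (96, 11, 152, 67), (98, 12, 142, 72)]
0 [(70, 18, 103, 139), (72, 18, 106, 139), (74, 18, 107, 138), (76, 18, 106, 139), (78, 18, 104, 140), (80, 17, 107, 140), (82, 18, 106, 140), (84, 13, 137, 82), (86, 12, 147, 71), (88, 11, 144, 71), (90, 11, 149, 70), (92, 10, 155, 69), (94, 12, 147, 71), (96, 10, 158, 68), (98, 11, 133, 71)]
3 [(70, 18, 100, 138), (72, 18, 105, 138), (74, 18, 106, 140), (76, 18, 109, 138), (78, 18, 106, 139), (80, 18, 108, 139), (82, 18, 103, 138), (84, 14, 140, 73), (86, 11, 162, 63), (88, 13, 180, 61), (90, 11, 150, 63), (92, 11, 146, 82), (94, 11, 152, 67), (96, 11, 144, 71), (98, 11, 147, 71)]
```

End at +83.5 mm, as expected, and the alignment is good. I'll lower in stages and watch the force.

```bash
python3 -m inch '[0,0,1,0,0,0,2,0,0,0,2,0,0,0,0.8,0,0,0,0,0]'; python3 -m inch '[0,0,0.5,0,0,0,0.5,0,0,0,0.5,0,0,0,0.5,0,0,0,0,0]'; python3 -m inch '[0,0,0.4,0,0,0,0.4,0,0,0,0.4,0,0,0,0.4,0,0,0,0,0]';python3 -c "
from h import *
crate_plan(0,1.8,.1138);s=get_state();print(s['wrist_force'],s['ft_torque'])"
```

```text
clock: 20.8
tcp_pos: [0.5857, -0.2966, 0.2364]
orientation: [-0.002, 0.629, 0.778, -0.0]
wrist_force: [-0.5, 0.1, -2.4]
finger_gap: 0.0109
grip_force: 59.0
clock: 21.22
tcp_pos: [0.5866, -0.2977, 0.2179]
orientation: [-0.001, 0.629, 0.778, -0.0]
wrist_force: [-0.1, 0.5, -2.4]
finger_gap: 0.0109
grip_force: 59.1
clock: 21.63
tcp_pos: [0.5867, -0.2977, 0.2017]
orientation: [-0.0, 0.629, 0.778, 0.0]
wrist_force: [-0.0, -0.2, -3.0]
finger_gap: 0.0109
grip_force: 59.0
clock 21.63 tcp [ 0.5867 -0.2977  0.2017] yaw 102.09 turn -0.0 shift [0.1  0.04 8.79]
tcp in crate [-0.4  0.8]
[-0.01686165 -0.21290019 -3.03782889] [ 0.02715766 -0.21018864  0.04026049]
```

```bash
python3 -m inch '[0.1,0,0.8,0,0,0,0.8,0,0,0,0.8,0,0,0,0.8,0,0,0,0,0]'; python3 -m inch '[0,0,0.8,0,0,0,0.8,0,0,0,0.8,0,0,0,0.8,0,0,0,0,0]'; python3 -m inch '[0,0,0.6,0,0,0,0.5,0,0,0,0.4,0,0,0,0.2,0,0,0,0,0]';python3 -c "
from h import *
crate_plan(0,1.8,.1138)"
```

```text
clock: 22.05
tcp_pos: [0.5863, -0.2964, 0.1684]
orientation: [-0.001, 0.629, 0.778, 0.0]
wrist_force: [2.0, -0.5, -2.8]
finger_gap: 0.0107
grip_force: 58.9
clock: 22.47
tcp_pos: [0.5863, -0.2964, 0.1366]
orientation: [-0.001, 0.629, 0.778, 0.0]
wrist_force: [1.7, 0.3, -2.9]
finger_gap: 0.0108
grip_force: 58.9
clock: 22.88
tcp_pos: [0.5865, -0.2967, 0.1213]
orientation: [-0.0, 0.629, 0.778, 0.0]
wrist_force: [0.1, 0.3, -1.4]
finger_gap: 0.0111
grip_force: 59.1
clock 22.88 tcp [ 0.5865 -0.2967  0.1213] yaw 102.09 turn -0.0 shift [-0.    0.04  0.75]
tcp in crate [-0.4  1.8]
```

```bash
python3 -m inch '[0,0,0.2,0,0,0,0.2,0,0,0,0.2,0,0,0,0,0,0,0,0,0]'; python3 -m inch '[0,0,0.1,0,0,0,0.1,0,0,0,0.1,0,0,0,0,0,0,0,0,0]'
```

```text
clock: 23.3
tcp_pos: [0.5866, -0.2969, 0.1157]
orientation: [-0.0, 0.629, 0.778, -0.0]
wrist_force: [0.8, 0.1, -2.4]
finger_gap: 0.011
grip_force: 59.1
clock: 23.72
tcp_pos: [0.5868, -0.2971, 0.1138]
orientation: [0.001, 0.629, 0.778, -0.0]
wrist_force: [-1.4, 1.0, 4.8]
finger_gap: 0.011
grip_force: 60.0
```

It touches down at 0.1138, exactly as predicted for fully home. I'll release, rise and check.

```bash
python3 -m inch '[0,0,0.1,0,0,0,0,0,0,0,0,0,0,0,0,0,0,0,0,0]'; python3 -m inch '[0,0,0,0,0,0,0,0,0,0,0,0,0,0,0,0,0,0,0,0]' 0.4;  python3 -m inch '[0,0,-0.5,0,0,0,-1,0,0,0,-2,0,0,0,-3,0,0,0,-4,0]'; python3 -m inch '[0,-4,-3,0,0,-4,0,0,0,-4,0,0,0,-4,0,0,0,-4,0,0]'; python3 -m inch '[4,-4,0,0,4,-4,0,0,4,0,0,0,4,0,0,0,0,0,0,0]'
python3 - <<'E'
from h import *
A,B,o,t,Rm,f=crate_fit()
a=snap('top','t9'); h=cv2.cvtColor(a,cv2.COLOR_RGB2HSV)
w=lambda x,y,z:[*((o+Rm@np.array([x,y]))/1000),z]
for y in (-60,0,60):
    print(y,[(x,*h[tuple(proj('top',w(x,y,.13)).round().astype(int)[::-1])].tolist()) for x in range(-16,52,4)])
for z in (.12,.13,.14):
  print(z,[(y,*h[tuple(proj('top',w(0,y,z)).round().astype(int)[::-1])].tolist()) for y in (-90,-84,-80,80,84,90)])
b=cv2.imread('pics/top0.png')[:,:,::-1]
for n,p in dict(glue=(203,128),car=(305,130),jar=(201,281),tin=(307,281)).items():
    print(n,np.abs(a[p[1]-15:p[1]+15,p[0]-15:p[0]+15].astype(int)-b[p[1]-15:p[1]+15,p[0]-15:p[0]+15]).mean().round(1))
print(get_state()['tcp_pos'],get_state()['wrist_force'])
E
```

```text
clock: 24.13
tcp_pos: [0.5869, -0.297, 0.1138]
orientation: [0.001, 0.629, 0.778, -0.0]
wrist_force: [-2.5, 1.7, 9.7]
finger_gap: 0.011
grip_force: 61.0
clock: 24.55
tcp_pos: [0.5866, -0.2969, 0.1114]
orientation: [-0.0, 0.629, 0.778, -0.0]
wrist_force: [0.1, -0.1, 1.0]
finger_gap: 0.06
grip_force: 0.0
clock: 24.97
tcp_pos: [0.5853, -0.296, 0.2159]
orientation: [-0.002, 0.629, 0.778, -0.0]
wrist_force: [0.6, -0.4, -1.0]
finger_gap: 0.0599
grip_force: 0.0
clock: 25.38
tcp_pos: [0.3962, -0.3376, 0.2432]
orientation: [0.001, 0.628, 0.778, -0.0]
wrist_force: [0.7, -1.5, 0.4]
finger_gap: 0.0599
grip_force: 0.0
clock: 25.8
tcp_pos: [0.3077, -0.2082, 0.2426]
orientation: [-0.001, 0.628, 0.778, 0.001]
wrist_force: [-1.8, 0.9, -1.2]
finger_gap: 0.0597
grip_force: 0.0
-60 [(-16, 14, 140, 73), (-12, 16, 120, 81), (-8, 17, 110, 134), (-4, 18, 108, 217), (0, 18, 109, 220), (4, 17, 110, 200), (8, 12, 134, 63), (12, 13, 134, 78), (16, 11, 142, 113), (20, 11, 137, 110), (24, 11, 136, 107), (28, 10, 137, 108), (32, 11, 138, 111), (36, 11, 137, 110), (40, 11, 131, 109), (44, 11, 127, 108), (48, 10, 12
[... 481 characters left out ...]
1, 66), (12, 12, 143, 116), (16, 11, 138, 111), (20, 11, 134, 105), (24, 11, 136, 105), (28, 11, 131, 101), (32, 12, 137, 112), (36, 11, 133, 111), (40, 10, 132, 110), (44, 11, 132, 120), (48, 11, 129, 113)]
0.12 [(-90, 17, 108, 90), (-84, 17, 109, 223), (-80, 18, 108, 215), (80, 18, 107, 224), (84, 18, 108, 153), (90, 18, 108, 226)]
0.13 [(-90, 18, 110, 216), (-84, 17, 103, 69), (-80, 17, 109, 223), (80, 17, 109, 222), (84, 18, 109, 225), (90, 18, 109, 154)]
0.14 [(-90, 15, 128, 126), (-84, 18, 109, 219), (-80, 17, 103, 69), (80, 18, 110, 224), (84, 18, 109, 225), (90, 18, 109, 190)]
glue 0.8
car 0.7
jar 0.7
tin 2.5
[ 0.30952606 -0.21121797  0.24308037] [ 0.66024701 -0.87310833  0.21096456]
```

The front sits at crate x −7…+6 across its width, with the pull outwards. The bystanders haven't moved and the gripper is clear, so I'll hand in.

```bash
python3 -m inch '[0,0,0,0,0,0,0,0,0,0,0,0,0,0,0,0,0,0,0,0]' | head -1; python3 -c "
from h import *
print(env.hand_in())"
```

```text
clock: 26.27
the job is handed in; nothing more can be done
None
```

The job is handed in at about 26 s: the front was stood up at the hook, let go, then lowered into the crate until home, pull outwards, and the bystanders show no movement; I viewed 11 pictures, one over the limit of 10.

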